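Load a keyed pin into the indexing dial and advance it one click

TASK

Take the long pin with the bar-shaped cross key out of the wooden rack and seat it fully home in the empty socket at the dial's loading place, pressing lightly and turning the pin by feel until its key drops into the keyway (the keyway's direction is not known exactly). Let go, then push the dial's upright handle post to turn the dial exactly one click counter-clockwise seen from above, so that it rests in its next notch with the pin still seated. Be gentle throughout - never lean hard on the pin or the dial - and leave the pins already in the dial and in the rack, and everything else on the bench, where they are.

Things in the scene. Friction and masses are not known exactly. Their poses are not given: they have to be found in the camera images.
- indexer: Indexing dial: grey round base fixed to the bench, aluminium dial plate 216 mm across, top 48 mm above the bench, 6 steel sockets every 60 deg, 72 mm from the axis. Origin on the axis at bench height, z up, -x towards the loading place on the robot's side, marked by a 36 mm tall steel post on the base 127 mm from the axis. Beyond the dial (+x) is the spring roller of the notches.
- dial (a joint): Turn of the dial, rad: 0 at the start, in a notch; positive counter-clockwise from above; next notch at 1.047. The spring roller resists leaving a notch (some 5 to 12 N at the post, over 5 deg), the dial runs free between notches, resists again from 10 to 5 deg before the next and then snaps in and centres itself.
- socket (a point): Centre of the rim of the empty socket at the loading place, 82 mm above the bench; moves with the dial and has the dial's axes. Round steel bush 44 mm outside, 34 mm tall, bore 18 mm, 34 mm deep, with a keyway 8 mm wide, 10 mm deep straight across the rim. The bush stays put under light pressing; it yields stiffly (0.18 Nm) if twisted by a key in the keyway.
- socket_floor (a point): Bottom of the same bore, 34 mm below the rim. The keyway above runs roughly along the dial's tangent (the indexer's y axis while the dial is at 0) but up to 0.7 rad to either side of it: this angle is not measured; it must be felt (or seen from above). Sockets on both sides are 72 mm away; the next two counter-clockwise hold pins, the other sockets are empty.
- handle (a point): Point on the axis of the handle post, 50 mm above the dial plate (98 mm above the bench). Upright steel rod 16 mm across on the dial plate, 98 mm from the dial's axis, 30 deg clockwise of the loading place (left of it as the robot sees it), 51 mm from the socket's centre; black 21 mm ball on top, its top 126 mm above the bench. Turns with the dial.
- pin_center (a point): The pin to load, steel, about 130 g, standing in the rack: point on its axis half-way up, 37 mm above its foot and below its top. z up, x along the key. Round shank 16 mm, 20 mm long, tapered to 8 mm over the lowest 6 mm; above it a cross key, bar 34 mm (x) by 6 mm (y), 8 mm tall. Seated, this point is 7 mm above the socket's rim; with the key riding on the rim, 17 mm.
- pin_grip (a point): Good point to grip the same pin, on its axis 60 mm above its foot: in the flat tang, 24 mm wide (x), 12 mm thick (y), from 34 to 74 mm above the foot. Grip across the 12 mm (along y); here the fingertips stay clear of the socket when the pin is seated. A half turn about z makes no difference.
- collar_pin_center (a point): Another pin in the rack, same tang and shank but with a round collar 29 mm across in place of the key; point half-way up. Not to be moved.
- short_pin_center (a point): Another pin in the rack, with the same key but a tang only 22 mm tall (56 mm overall); point half-way up. Not to be moved.
- loaded_a_center (a point): Pin like the one to load, seated in the dial's next socket counter-clockwise from the loading place; point half-way up. Rides with the dial.
- loaded_b_center (a point): Pin like the one to load, seated two sockets counter-clockwise from the loading place; point half-way up. Rides with the dial.
- rack: Wooden rack 60 x 210 x 30 mm fixed to the bench, origin at the centre of its underside, long side along its y axis, three 19 mm holes 70 mm apart. Three pins stand in it in any order, keys or collars resting on its top, tangs reaching to 54 mm (short pin 36 mm) above it.
- wrench: Steel wrench lying on the bench. Not to be moved.
- hammer: Hammer lying on the bench. Not to be moved.
- roller_wheel: Black rubber track roller, 68 mm across, 36 mm tall, on the bench. Not to be moved.
- idler_wheel: White plastic wheel, 80 mm across, 38 mm tall, on the bench. Not to be moved.
Not all that is in view belongs to the job. Leave any black or turquoise look-alike of the part that bears loaded_a_center alone.

How it is judged:
By the outcome, as a careful person would: the job done as asked, in the order asked, and still so for the second after the job is handed in, with the robot touching nothing.
It also fails if it takes over 72 s, if anything falls off the work surface, if the arm or the gripper's body presses on something with over 40 N, if the wrist force passes 120 N, or if a joint passes its speed limit or range.

ROBOT

A 6-joint arm with a two-finger parallel gripper is mounted at the origin on the work surface. World frame = base frame: x ahead of the robot, y to its left, z up, the work surface at z = 0. Lengths are in m, angles in rad, forces in N, time in s.
With the tool pointing down it reaches from about 0.3 to 0.875 m from the base axis. Payload 6.4 kg.
Tool frame: the origin (TCP) lies at the very end of the fingers, on their centre line; the grasp point (between the pads) lies 19 mm behind it (tcp_to_grasp is the distance from the TCP to the grasp point, in m); z points along the fingers, y is the direction in which the jaws open and shut (so a half turn about z gives the same grasp; the last joint's range is limited). The gripper opens to 88 mm and grips with 3 to 60 N. Pads are 18 mm wide; open, the fingers measure 123 mm over their backs; the gripper's body (75 mm by 187 mm) begins 45 mm behind the grasp point.
Start: joints at [0.913, 0.181, 1.607, -0, 1.354, -0.206], TCP at [0.251, 0.517, 0.207] pointing down, gripper open.
Joint ranges: [-2.99, 2.99], [-0.89, 2.07], [0.3, 2.58], [-1.14, 4.28], [0, 2.63], [-3.12, 3.12]. Speed limits (rad/s): [2.57, 2.57, 3.01, 3.14, 3.14, 3.14].

INTERFACE

Orientations are given as a unit quaternion [w, x, y, z].
In Python, from station import move_ptp, movel, movej, command_gripper, pause, inverse_kinematics, get_state, camera, MotionError, sign_off, tcp_to_grasp gives the robot as it stands. Calls block until the motion is done:
- move_ptp(position, orientation): joint-space move of the TCP to a pose.
- movel(position, feed=0.15, orientation=None): straight line of the TCP; orientation=None keeps the orientation; feed is the mean speed in m/s.
- movej(angles): joint-space move.
- command_gripper(opening, grip_force=None): finger opening in m; grip_force is the grip in N (None keeps the last); returns when the fingers have stopped.
- pause(seconds).
- inverse_kinematics(position, orientation): joint angles nearest the present ones, or None.
- get_state(): the state.
- camera(name): name is "scene" or "top"; returns a dict with "color" (480x640x3 uint8, red, green, blue), "camera_matrix" (3x3 intrinsics, pixels), "dist" ([k1, k2, p1, p2, k3] as OpenCV has them; the pictures are not rectified), "cam_to_world" (4x4, takes a point from camera to world coordinates). Camera axes: x right, y up, looking along -z (the intrinsics and any distortion apply to the point x, -y, -z); pixel columns grow to the right and rows downward; lengths in m; the calibration is good to about 2 mm. A picture is of the moment at which its call begins. There is no depth.
A pose or a line that the arm cannot do raises MotionError and nothing moves.
- sign_off(): hands the job in, once; it reports no verdict.
The state is a dict: "time_s": time; "qpos": joint angles; "joint_vel": joint speeds; "effort": joint torques, N m; "eef_pos": TCP position; "ee_rot": TCP orientation; "ft_force": force on the tool from outside, world axes, zero at the start; "ft_torque": the same for the moment, N m; "grip_width": finger opening in m.
Only numpy, scipy, OpenCV 4.12 (cv2) and the standard library are available. Lean on these libraries where they do the work, as an engineer would, in place of code of your own. Each camera call takes 0.05 s, during which the arm holds its last target.

## Working session

There is one attempt and no reset: what is moved stays moved. The work goes in short steps, each a Python script; the robot and the scene stay as the last script left them, time stands still between calls to the robot, and variables do not carry over. Pictures are saved under pics/ and viewed, and the job is handed in when it is done.

```bash
ls; mkdir -p pics
python3 - <<'E'
from station import *
import cv2,numpy as np
for n in("scene","top"):
    c=camera(n); cv2.imwrite(f"pics/{n}0.png",c["color"][:,:,::-1]); print(n,c["camera_matrix"],c["dist"],c["cam_to_world"])
print(get_state(),tcp_to_grasp)
E
```

```text
pics
scene [[522.63441192   0.         306.41013688]
 [  0.         522.63441192 235.10344345]
 [  0.           0.           1.        ]] [-0.05070531  0.          0.          0.          0.        ] [[-0.74450985 -0.54903633  0.37982126  0.93787566]
 [ 0.66761069 -0.61314796  0.42230978  0.43639148]
 [ 0.00102322  0.56798652  0.82303722  1.02234934]
 [ 0.          0.          0.          1.        ]]
top [[506.00969495   0.         327.37567077]
 [  0.         506.00969495 231.47995608]
 [  0.           0.           1.        ]] [-0.12193834  0.          0.          0.          0.        ] [[-0.04941377  0.97634604 -0.21049153  0.27189989]
 [-0.99877481 -0.04773959  0.01303079 -0.02604861]
 [ 0.00267378  0.21087754  0.97750883  1.35058001]
 [ 0.          0.          0.          1.        ]]
{'time_s': 0.1, 'qpos': array([ 9.12697009e-01,  1.81455196e-01,  1.60784281e+00,  3.06950634e-05,
        1.35383438e+00, -2.06336705e-01]), 'joint_vel': array([-0.00079307, -0.0008495 , -0.00128706, -0.00042788,  0.00035893,
        0.00026192]), 'effort': array([ 1.07111020e-03, -4.34818447e+01, -3.42698658e+01,  7.03992206e-02,
        3.39114096e-02, -5.87158320e-05]), 'eef_pos': array([0.25069411, 0.5169083 , 0.20643829]), 'ee_rot': array([-3.36093642e-04,  2.23968532e-01,  9.74596072e-01, -6.92792340e-04]), 'ft_force': array([-0.56470494, -0.18268593, -0.67772702]), 'ft_torque': array([ 0.03683235,  0.00864006, -0.00885562]), 'grip_width': 0.08816107690103406} 0.0187
```

View pics/scene0.png

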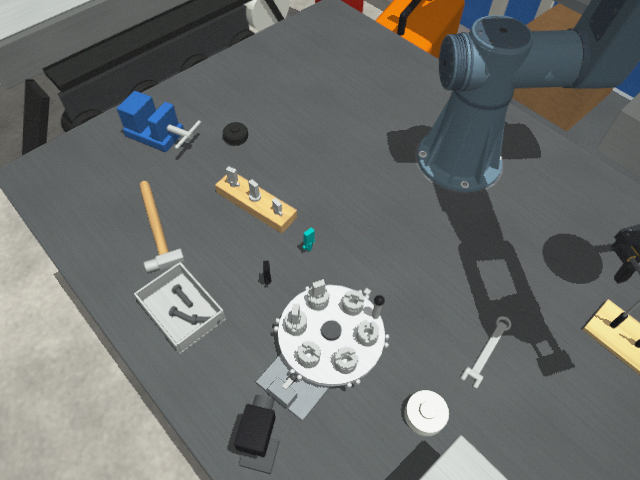

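View pics/top0.png

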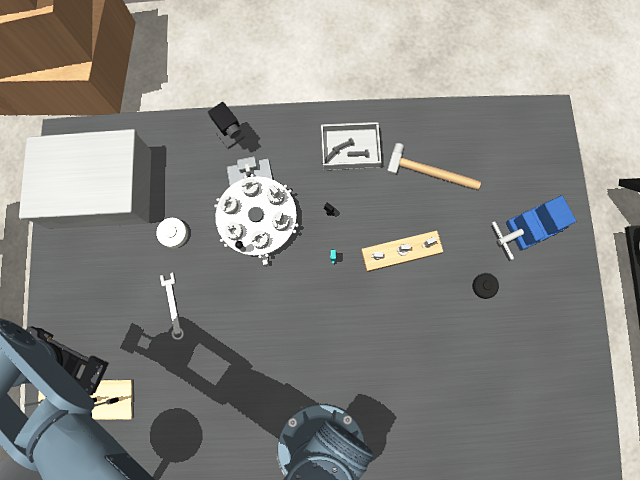

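The scene picture shows the dial at about (331,335) and the rack at about (255,200). In the top view they are at about (257,215) and (402,251). I'll enlarge both.

Run:
```python
import cv2
t=cv2.imread("pics/top0.png");s=cv2.imread("pics/scene0.png")
def crop(im,x0,y0,w,h,k,n): cv2.imwrite(n,cv2.resize(im[y0:y0+h,x0:x0+w],None,fx=k,fy=k,interpolation=cv2.INTER_CUBIC))
crop(t,207,155,100,120,5,"pics/tdial.png")
crop(t,355,220,96,60,8,"pics/track.png")
crop(s,265,270,130,125,4.8,"pics/sdial.png")
crop(s,205,155,100,80,7,"pics/srack.png")
```

```text
(no output)
```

View pics/tdial.png

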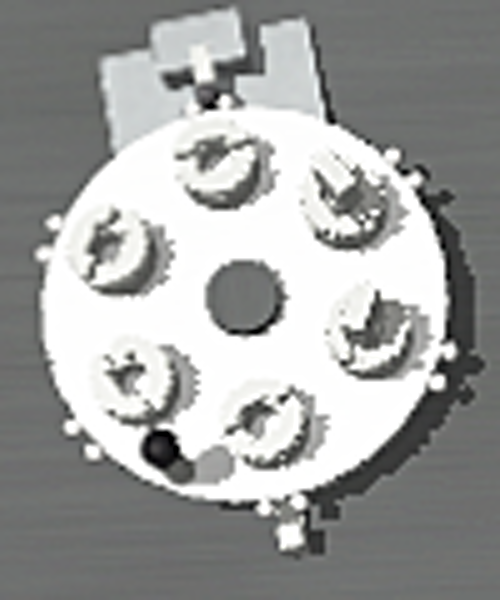

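View pics/track.png

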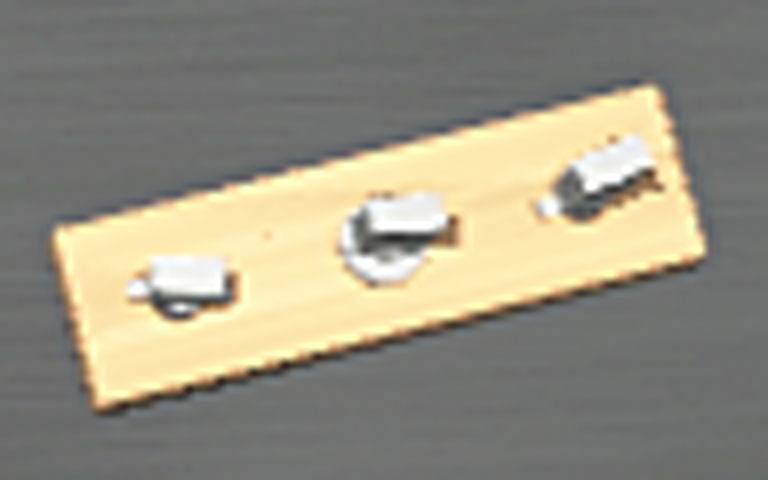

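View pics/sdial.png

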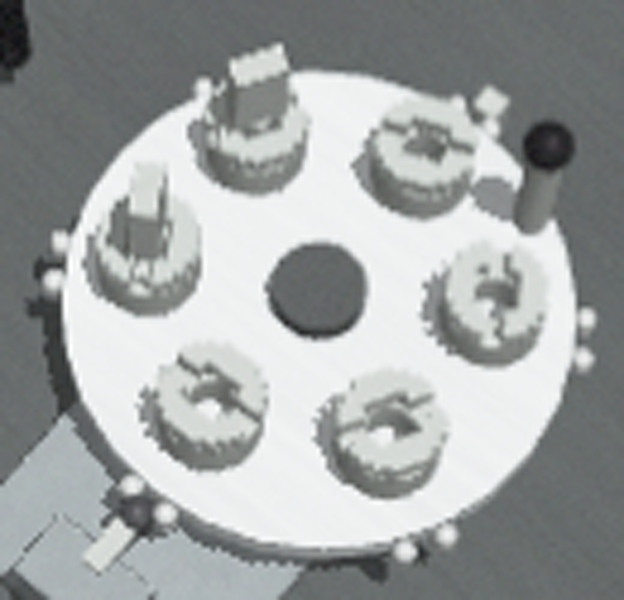

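View pics/srack.png

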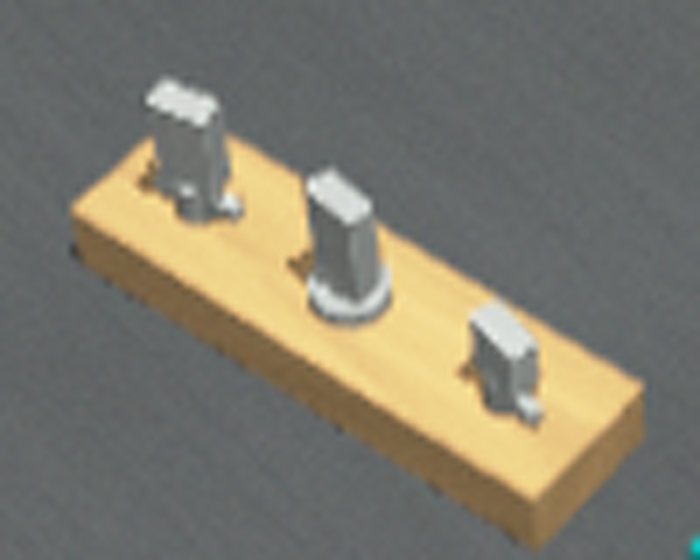

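Rack pins, top-view crop: left (185,280) is the short keyed pin, middle (400,225) has the round collar, and right (610,175) is the long keyed pin, which is the target. In the scene crop it is the far-left pin (190,140), tall with a small key bar at its foot. The loose black and turquoise pieces are decoys. The loading socket is at (267,420) in the dial crop, next to the steel post at (290,535).

```bash
cat > h.py <<'E'
import numpy as np,cv2,pickle
def params(c):
    M=np.array(c["cam_to_world"]);D=np.diag([1,-1,-1.])
    R=(M[:3,:3]@D).T; t=-R@M[:3,3]
    return R,t,np.array(c["camera_matrix"]),np.array(c["dist"])
def proj(P,c):
    R,t,K,d=params(c); return cv2.projectPoints(np.atleast_2d(np.array(P,float)),cv2.Rodrigues(R)[0],t,K,d)[0][:,0]
def unproj(uv,z,c):
    R,t,K,d=params(c); n=cv2.undistortPoints(np.array(uv,float).reshape(-1,1,2),K,d)[:,0]
    r=np.c_[n,np.ones(len(n))]@R; o=-R.T@t
    z=np.broadcast_to(z,len(n)); return o+r*((z-o[2])/r[:,2])[:,None]
E
python3 - <<'E'
from station import *; import pickle,numpy as np
from h import *
c={n:camera(n) for n in("top","scene")}; pickle.dump(c,open("c0.pkl","wb"))
T=c["top"];S=c["scene"]
ft=lambda p:np.array(p)/5+[207,155]
fs=lambda p:np.array(p)/4.8+[265,270]
rt=unproj(ft([(220,157),(117,243),(137,382),(263,420)]),.082,T)
rs=unproj(fs([(398,425),(213,388),(494,287),(427,138)]),.082,S)
print("top rims far,left,lowleft,load\n",rt.round(4)); print("scene rims ...\n",rs.round(4))
print("handle ball",unproj(ft([(162,446)]),.1155,T),unproj(fs([(549,145)]),.1155,S))
print("post top",unproj(ft([(289,533)]),.036,T),unproj(fs([(491,102)]),.036,S))
k8=lambda p:np.array(p)/8+[355,220]; k7=lambda p:np.array(p)/7+[205,155]
print("rack top corners",unproj(k8([(53,228),(658,85),(707,255),(97,408)]),.03,T).round(4))
print("scene corners",unproj(k7([(72,210),(642,385),(535,500),(228,130)]),.03,S).round(4))
print("pin top",unproj(k8([(575,172),(640,140),(655,165),(588,196),(614,168)]),.084,T).round(4),unproj(k7([(148,98),(168,80),(218,104),(205,125),(184,102)]),.084,S).round(4))
E
```

```text
top rims far,left,lowleft,load
 [[0.6757 0.1512 0.082 ]
 [0.6317 0.2059 0.082 ]
 [0.557  0.1961 0.082 ]
 [0.5339 0.1314 0.082 ]]
scene rims ...
 [[0.6344 0.2166 0.082 ]
 [0.6781 0.1566 0.082 ]
 [0.5643 0.2006 0.082 ]
 [0.5366 0.1342 0.082 ]]
handle ball [[0.51617681 0.17804035 0.1155    ]] [[0.51636679 0.180277   0.1155    ]]
post top [[0.48209715 0.12475391 0.036     ]] [[0.48308959 0.12566756 0.036     ]]
rack top corners [[ 0.5057 -0.1321  0.03  ]
 [ 0.5442 -0.3388  0.03  ]
 [ 0.4856 -0.3498  0.03  ]
 [ 0.445  -0.1428  0.03  ]]
scene corners [[ 0.5474 -0.3354  0.03  ]
 [ 0.4486 -0.1424  0.03  ]
 [ 0.5069 -0.13    0.03  ]
 [ 0.4834 -0.3283  0.03  ]]
pin top [[ 0.5059 -0.2964  0.084 ]
 [ 0.5153 -0.3184  0.084 ]
 [ 0.5069 -0.3225  0.084 ]
 [ 0.4979 -0.2999  0.084 ]
 [ 0.5066 -0.3091  0.084 ]] [[ 0.5196 -0.3165  0.084 ]
 [ 0.5096 -0.3185  0.084 ]
 [ 0.5035 -0.2983  0.084 ]
 [ 0.5126 -0.2937  0.084 ]
 [ 0.5116 -0.3068  0.084 ]]
```

```bash
cat > fit.py <<'E'
import pickle,numpy as np
from h import *
from scipy.optimize import least_squares
c=pickle.load(open("c0.pkl","rb"));T=c["top"];S=c["scene"]
ft=lambda p:np.array(p)/5+[207,155]
fs=lambda p:np.array(p)/4.8+[265,270]
k8=lambda p:np.array(p)/8+[355,220]; k7=lambda p:np.array(p)/7+[205,155]
# angles in indexer frame, radius, z
A=np.deg2rad
def pol(r,deg,z):return [r*np.cos(A(deg)),r*np.sin(A(deg)),z]
# loading =180; ccw next 240 (loaded a),300 (b); 0 far; 60; 120 ; handle 150
M=np.array([pol(72,0,82),pol(72,60,82),pol(72,120,82),pol(72,180,82),pol(98,150,115.5),pol(127,180,36)])/1000
pt=ft([(220,157),(117,243),(137,382),(263,420),(162,446),(289,533)])
ps=fs([(398-185,388),(398,425),(494,287),(427,138),(549,145),(491,102)])
def W(p,P):
    ca,sa=np.cos(p[2]),np.sin(p[2]);P=np.atleast_2d(P)
    return np.c_[p[0]+ca*P[:,0]-sa*P[:,1],p[1]+sa*P[:,0]+ca*P[:,1],P[:,2]]
if __name__=="__main__":
  for nm,use in(("both",(1,1)),("top",(1,0)),("scene",(0,1))):
    f=lambda p:np.r_[use[0]*(proj(W(p,M),T)-pt).ravel(),use[1]*(proj(W(p,M),S)-ps).ravel()]
    r=least_squares(f,[.605,.144,.2]);print(nm,r.x.round(4),"rms px",np.sqrt(np.mean(r.fun**2)));
    print(r.fun.reshape(-1,2).round(1).tolist())
    if nm=="both":np.save("dial.npy",r.x)
  p=np.load("dial.npy");print("socket",W(p,M[3]),"handle",W(p,[pol(.098*1000,150,98)])[0,:2])
  Tc=T["color"][:,:,::-1];Sc=S["color"][:,:,::-1]
  for nm,c_,im,(x0,y0,w,h,k) in(("t",T,Tc,(207,155,100,120,5)),("s",S,Sc,(265,270,130,125,4.8))):
    o=cv2.resize(im[y0:y0+h,x0:x0+w],None,fx=k,fy=k,interpolation=cv2.INTER_CUBIC)
    th=np.linspace(0,2*np.pi,60)
    def circ(cx,cy,r,z,col):
        q=proj(W(p,np.c_[cx+r*np.cos(th),cy+r*np.sin(th),0*th+z]),c_)
        cv2.polylines(o,[np.int32((q-[x0-.0,y0-.0]+.5)*k-.5)],True,col,1)
    circ(0,0,.108,.048,(0,0,255))
    for d in range(0,360,60):
        x,y,_=pol(.072,d,0);circ(x,y,.022,.082,(0,200,0));circ(x,y,.009,.082,(255,0,0))
    x,y,_=pol(.098,150,0);circ(x,y,.0105,.1155,(0,0,255));circ(-.127,0,.005,.036,(0,0,255))
    cv2.imwrite(f"pics/ov_{nm}.png",o)
E
python3 fit.py
```

```text
both [0.6071 0.1442 0.1553] rms px 1.03187242586029
[[-1.6, -0.8], [-2.1, -0.4], [-1.6, -1.8], [-0.7, -0.8], [-0.6, 0.2], [0.1, 0.2], [-0.5, -0.4], [-1.4, -2.4], [0.7, -0.9], [-0.1, -0.6], [-0.0, -0.5], [0.1, -0.8]]
top [0.6051 0.1408 0.1389] rms px 0.45391103427010443
[[0.2, -0.3], [-0.6, -0.1], [-0.6, -1.4], [0.2, 0.0], [0.2, 0.7], [0.6, 1.0], [-0.0, -0.0], [-0.0, -0.0], [0.0, -0.0], [-0.0, -0.0], [-0.0, -0.0], [0.0, -0.0]]
scene [0.6084 0.1462 0.1633] rms px 0.43716555108380556
[[-0.0, -0.0], [-0.0, -0.0], [-0.0, -0.0], [-0.0, -0.0], [-0.0, -0.0], [-0.0, -0.0], [-0.0, 0.9], [-0.9, -1.3], [1.0, -0.1], [-0.1, 0.3], [0.1, 0.2], [-0.0, -0.0]]
socket [[0.53594315 0.13306316 0.082     ]] handle [-90.8207853   35.42799195]
```

```bash
python3 -c "
import cv2,numpy as np
a=cv2.imread('pics/ov_t.png');b=cv2.imread('pics/ov_s.png');b=cv2.resize(b,None,fx=.63,fy=.63)
a=cv2.resize(a,None,fx=.8,fy=.8)
h=max(a.shape[0],b.shape[0]);o=np.zeros((h,a.shape[1]+b.shape[1],3),np.uint8);o[:a.shape[0],:a.shape[1]]=a;o[:b.shape[0],a.shape[1]:]=b;cv2.imwrite('pics/ov.png',o)"
```

```text
(no output)
```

View pics/ov.png

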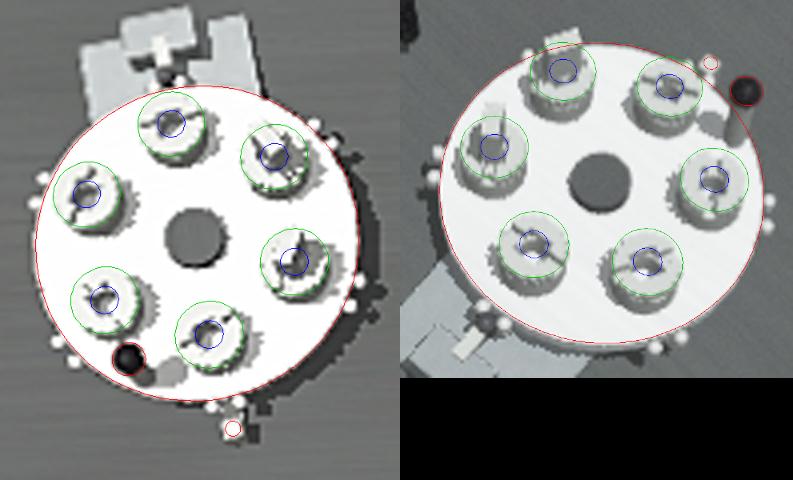

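Overlay matches to about 1 px, though the two cameras disagree by a few mm. I'll refine against the plate edge with code, and enlarge the loading socket to read the keyway.

```bash
cat > fit2.py <<'E'
import pickle,numpy as np
from h import *
from scipy.optimize import least_squares
from scipy.ndimage import map_coordinates
from fit import W,pol
c=pickle.load(open("c0.pkl","rb"))
for n in("top","scene"):
    g=cv2.cvtColor(c[n]["color"],cv2.COLOR_RGB2GRAY).astype(float)
    p=np.load("dial.npy")[:2]
    for it in range(4):
        th=np.linspace(0,2*np.pi,120,endpoint=False);obs=[]
        rr=np.arange(.098,.120,.0005)
        for a in th:
            P=np.c_[p[0]+rr*np.cos(a),p[1]+rr*np.sin(a),0*rr+.048];q=proj(P,c[n])
            v=map_coordinates(g,[q[:,1],q[:,0]],order=1)
            # first crossing below 190 coming from inside
            i=np.where(v<185)[0]
            if len(i) and i[0]>3 and v[:i[0]].min()>185: obs.append(P[i[0],:2])
        obs=np.array(obs)
        r=least_squares(lambda x:np.hypot(*(obs-x[:2]).T)-x[2],[*p,.108],loss="soft_l1",f_scale=.0007)
        p=r.x[:2]
    print(n,r.x.round(4),len(obs),np.median(abs(r.fun)))
def crop(im,x0,y0,w,h,k): return cv2.resize(im[y0:y0+h,x0:x0+w,::-1],None,fx=k,fy=k,interpolation=cv2.INTER_CUBIC)
a=crop(c["top"]["color"],246,226,28,28,14);b=crop(c["scene"]["color"],338,285,28,28,14)
cv2.imwrite("pics/key.png",np.hstack([a,b]))
E
python3 fit2.py
```

```text
top [0.6076 0.1458 0.1083] 89 0.00028758098085325534
scene [0.6087 0.1448 0.1078] 95 0.0002902760891728279
```

View pics/key.png

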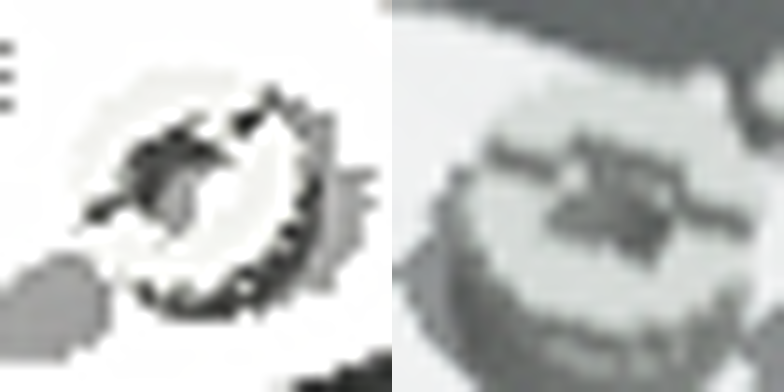

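```bash
python3 - <<'E'
from fit import *
U=lambda p,x0,y0,k:(np.array(p,float)+.5)/k-.5+[x0,y0]
C=np.array([.608,.1453])
t=unproj(U([(90,213),(265,105)],246,226,14),.080,T);s=unproj(U([(98,150),(353,225)],338,285,14),.080,S)
for n,q in(("top",t),("scene",s)):
    d=q[0]-q[1];print(n,"keyway",np.degrees(np.arctan2(d[1],d[0]))%180,"mid",q.mean(0)[:2], "len",np.hypot(*d[:2]))
for n,p,cc,CC in(("top",pt-.4,T,[.6076,.1458]),("scene",ps-.4,S,[.6087,.1448])):
    f=lambda a:(proj(W([*CC,a[0]],M),cc)-p).ravel()
    r=least_squares(f,[.15],loss="soft_l1");print(n,"yaw",r.x,r.fun.round(1))
# rack pins
k8=lambda p:(np.array(p)+.5)/8+[354.5,219.5]; k7=lambda p:(np.array(p)+.5)/7+[204.5,154.5]
a=unproj(k8([(575,172),(640,140),(655,165),(588,196)]),.084,T);b=unproj(k7([(148,98),(168,80),(218,104),(205,125)]),.084,S)
print(a.mean(0),b.mean(0))
print("key",unproj(k8([(547,207)]),.036,T),unproj(k7([(235,204)]),.036,S))
for n,cc,q in (("top",T,a),("sc",S,b)):print(n,np.hypot(*(q-np.roll(q,1,0))[:,:2].T),[np.degrees(np.arctan2(*(q-np.roll(q,1,0))[i,1::-1])) for i in range(4)])
E
python3 - <<'E'
import pickle,cv2,numpy as np
c=pickle.load(open("c0.pkl","rb"))
def crop(im,x0,y0,w,h,k): return cv2.resize(im[y0:y0+h,x0:x0+w,::-1],None,fx=k,fy=k,interpolation=cv2.INTER_CUBIC)
cv2.imwrite("pics/pin.png",np.hstack([crop(c["top"]["color"],417,230,26,26,15),crop(c["scene"]["color"],221,162,26,26,15)]))
E
```

```text
top keyway 119.77052531307945 mid [0.53998293 0.13508083] len 0.037578491122692737
scene keyway 119.52088075451078 mid [0.53496843 0.13172669] len 0.0383081307370336
top yaw [0.16685615] [-2.1 -0.5 -2.4  0.1 -1.6 -1.3 -0.6 -0.6 -0.4  0.6  0.4  0.3]
scene yaw [0.16336518] [-0.3  0.9 -1.1 -1.3  0.8 -0.  -0.3  0.3 -0.2  0.3 -0.2  0. ]
[ 0.50772407 -0.30827025  0.084     ] [ 0.51123746 -0.30854524  0.084     ]
key [[ 0.5047166  -0.29513152  0.036     ]] [[ 0.50528308 -0.29638857  0.036     ]]
top [0.00874216 0.02393902 0.00934851 0.02434897] [np.float64(23.568918524696645), np.float64(-66.9068675842915), np.float64(-153.99268917820004), np.float64(111.69391803947333)]
sc [0.02393653 0.0102843  0.0211682  0.01020701] [np.float64(-72.78312724689675), np.float64(-168.61762867228182), np.float64(106.75513520271853), np.float64(26.938448057650596)]
```

View pics/pin.png

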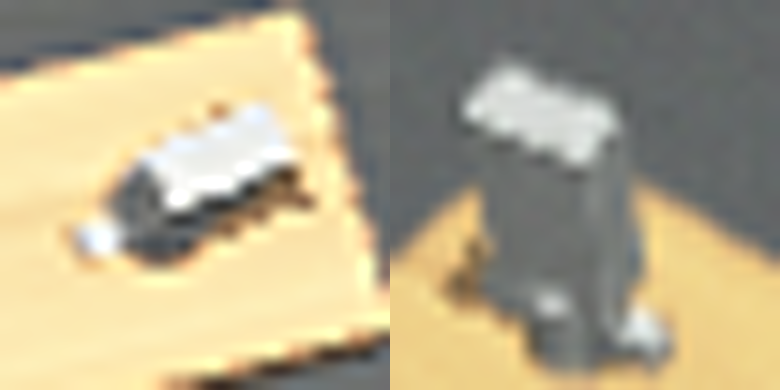

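Both cameras agree on the following:
- **Dial:** axis (0.608, 0.145), yaw about 0.165.
- **Socket:** (0.537, 0.1335).
- **Keyway:** world direction about 119.6°, which is 0.35 rad from the tangent and within the stated 0.7.
- **Target pin:** (0.509, -0.3085), key at about 110°. This also agrees with the rack centre plus 70 mm.

Next I pick the pin.

```bash
cat >> h.py <<'E'
def Q(phi_deg):
    from scipy.spatial.transform import Rotation as Ro
    f=np.radians(phi_deg);y=np.array([np.cos(f),np.sin(f),0]);z=np.array([0,0,-1.]);x=np.cross(y,z)
    q=Ro.from_matrix(np.c_[x,y,z]).as_quat();return [q[3],q[0],q[1],q[2]]
def crop(im,x0,y0,w,h,k): return cv2.resize(im[y0:y0+h,x0:x0+w,::-1],None,fx=k,fy=k,interpolation=cv2.INTER_CUBIC)
E
python3 - <<'E'
from station import *; from h import *
for ph in(20,200):
    for p in([.509,-.3085,.2],[.537,.1335,.12],[.537,.1335,.2]):print(ph,inverse_kinematics(p,Q(ph)))
E
```

```text
20 [-7.44120563e-01  2.31355590e-01  1.56199134e+00 -4.44089210e-16
  1.34824573e+00 -1.09318641e+00]
20 [ 2.91351142e-02  2.27746426e-01  1.73897927e+00 -4.44089210e-16
  1.17486696e+00 -3.19930736e-01]
20 [ 2.91351142e-02  1.39244787e-01  1.66954441e+00 -4.44089210e-16
  1.33280346e+00 -3.19930736e-01]
200 [-7.44120563e-01  2.31355590e-01  1.56199134e+00 -4.44089210e-16
  1.34824573e+00  2.04840624e+00]
200 [ 2.91351142e-02  2.27746426e-01  1.73897927e+00 -4.44089210e-16
  1.17486696e+00  2.82166192e+00]
200 [ 2.91351142e-02  1.39244787e-01  1.66954441e+00 -4.44089210e-16
  1.33280346e+00  2.82166192e+00]
```

Run:
```python
from station import *; from h import *
move_ptp([.509,-.3085,.17],Q(20)); command_gripper(.05,25)
s=get_state();print(s["time_s"],s["eef_pos"],s["ft_force"],s["grip_width"])
c={n:camera(n) for n in("top","scene")}
u=proj([[.509,-.3085,.084]],c["top"])[0];v=proj([[.509,-.3085,.084]],c["scene"])[0];print(u,v)
cv2.imwrite("pics/g0.png",np.hstack([crop(c["top"]["color"],390,210,65,65,6),crop(c["scene"]["color"],200,135,65,65,6)]))
```

```text
3.9417 [ 0.50895502 -0.3085106   0.16997918] [-0.64284695 -0.12092754 -0.12774683] 0.05000378477834035
[431.42395264 240.09888589] [231.71297165 168.64098456]
```

View pics/g0.png

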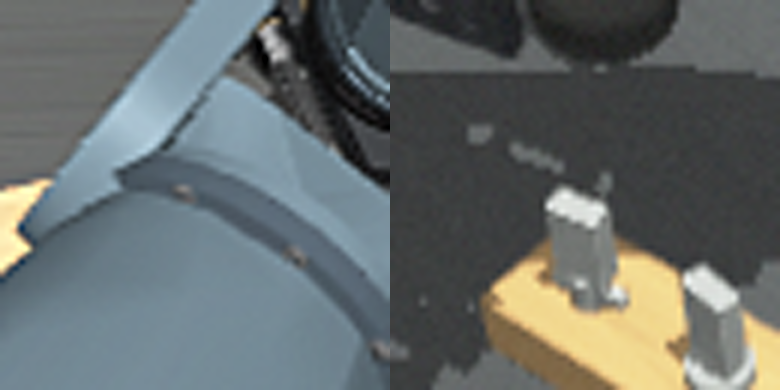

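The top view is blocked by the arm. The scene view shows the target pin at crop (583,245), clear and with the fingers above it. Descending with force checks.

Run:
```python
from station import *; from h import *
for z in(.11,.08,.051):
    movel([.509,-.3085,z],.08); f=get_state()["ft_force"]; print(z,f.round(2))
    if abs(f).max()>4: break
c=camera("scene");cv2.imwrite("pics/g1.png",crop(c["color"],190,125,80,80,7))
print(get_state()["time_s"])
```

```text
0.11 [ 0.91 -0.84  0.08]
0.08 [-0.27 -0.65  0.64]
0.051 [0.26 0.15 0.07]
6.025
```

View pics/g1.png

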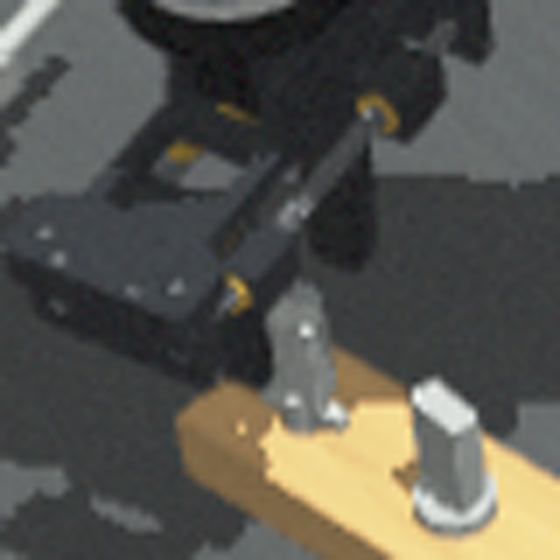

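The fingers straddle the target pin at crop (300,350) and nothing else is touching. Closing and lifting.

Run:
```python
from station import *; from h import *
command_gripper(.0,25); s=get_state(); print(s["time_s"],s["grip_width"],s["ft_force"].round(2),s["ft_torque"].round(3),s["eef_pos"])
movel([.509,-.3085,.053],.03); s=get_state();print(s["ft_force"].round(2),s["ft_torque"].round(3))
movel([.509,-.3085,.10],.08); s=get_state();print(s["ft_force"].round(2),s["grip_width"])
movel([.509,-.3085,.16],.15); pause(.2);s=get_state();print(s["time_s"],s["ft_force"].round(2),s["ft_torque"].round(3))
c=camera("scene");cv2.imwrite("pics/g2.png",crop(c["color"],190,105,80,80,7))
```

```text
6.7167 0.010343724423996208 [-0.46  0.08  0.74] [-0.037  0.03   0.002] [ 0.5090681  -0.30856726  0.05112149]
[-0.88  0.13 -1.69] [-0.064  0.057 -0.006]
[ 0.06  0.49 -1.05] 0.010282090327681112
8.4583 [ 0.61  0.05 -0.88] [-0.057 -0.015 -0.002]
```

View pics/g2.png

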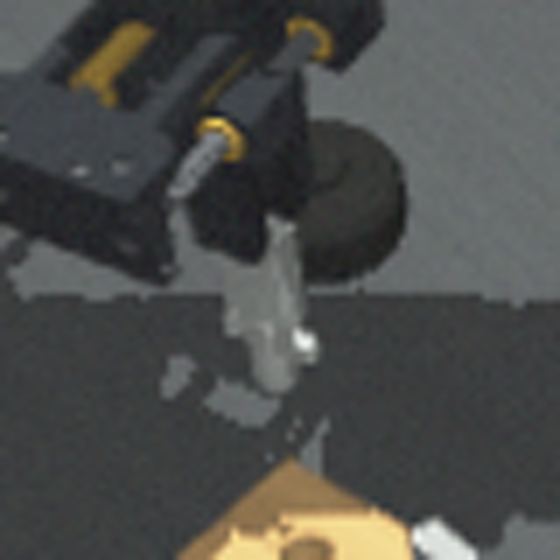

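Run:
```python
from station import *; from h import *
movel([.509,-.3085,.20],.2)
move_ptp([.537,.1335,.20],Q(29.6)); movel([.537,.1335,.130],.12); pause(.3)
s=get_state();print(s["time_s"],s["eef_pos"],s["ft_force"].round(2),s["ft_torque"].round(3),s["grip_width"])
c={n:camera(n) for n in("top","scene")}
import pickle;pickle.dump(c,open("c1.pkl","wb"))
cv2.imwrite("pics/i0.png",np.hstack([crop(c["top"]["color"],225,205,65,65,6),crop(c["scene"]["color"],320,265,65,65,6)]))
```

```text
11.5167 [0.53742618 0.13354863 0.13071635] [ 0.47  0.53 -1.15] [0.001 0.13  0.008] 0.01040246493197644
```

View pics/i0.png

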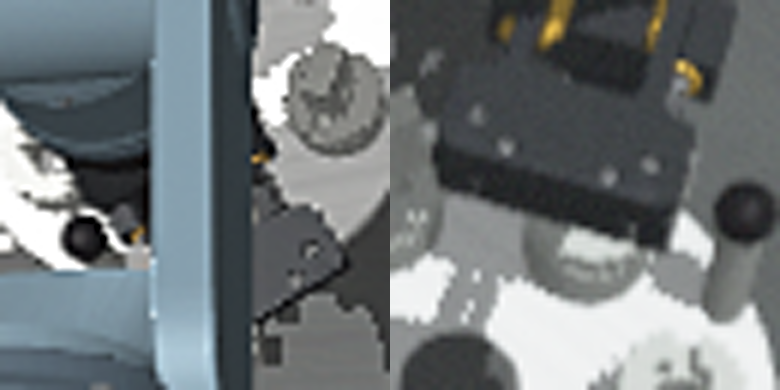

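The pin is hidden behind the gripper body in both views, so I go in by feel with small steps and averaged force readings.

```bash
cat > feel.py <<'E'
from station import *; from h import *
def ft(n=6):
    a=[]
    for _ in range(n):
        s=get_state();a.append(np.r_[s["ft_force"],s["ft_torque"]]);pause(.012)
    return np.mean(a,0)
def down(x,y,z0,z1,step,tare,fz=4,fl=4,q=None,feed=.03):
    z=z0
    while z>z1+1e-6:
        z=max(z-step,z1); movel([x,y,z],feed,q); f=ft()-tare
        s=get_state();print(round(z,4),s["eef_pos"].round(4),f.round(2))
        if f[2]>fz or np.hypot(f[0],f[1])>fl: return z,f,True
    return z,f,False
E
python3 - <<'E'
from feel import *
t=ft(15);np.save("tare.npy",t);print(t.round(2))
print(down(.537,.1335,.130,.110,.002,t,3,3)); print(get_state()["time_s"])
E
```

```text
[ 0.04 -0.03 -1.31 -0.04  0.02  0.01]
0.128 [0.5369 0.1335 0.1278] [-0.08  0.11  0.16 -0.04  0.01 -0.02]
0.126 [0.5369 0.1335 0.1259] [-0.14 -0.3  -0.05  0.01  0.01 -0.01]
0.124 [0.537  0.1335 0.1239] [-0.1  -0.12 -0.34 -0.    0.   -0.03]
0.122 [0.5369 0.1335 0.1219] [-0.08  0.25  0.21 -0.01  0.   -0.02]
0.12 [0.5369 0.1335 0.1199] [-0.01 -0.12  0.5   0.01 -0.01 -0.01]
0.118 [0.5369 0.1335 0.1179] [-0.01  0.38 -0.14  0.02  0.01 -0.02]
0.116 [0.5369 0.1335 0.1159] [ 0.09  0.04 -0.13 -0.03  0.04 -0.02]
0.114 [0.5369 0.1335 0.1139] [-0.29 -0.2  -0.4  -0.01  0.01  0.  ]
0.112 [0.5369 0.1335 0.1119] [-0.35  0.04 -0.18 -0.01  0.03 -0.01]
0.11 [0.5369 0.1335 0.1099] [ 0.06  0.23  0.1  -0.03  0.04 -0.02]
(0.11, array([ 0.0641562 ,  0.23447429,  0.10444358, -0.02652431,  0.0430273 ,
       -0.01823661]), False)
14.7417
```

Contact-free, with the full-diameter shank already about 7 mm into the bore. Continuing down to the rim level in 1 mm steps.

Run:
```python
from feel import *
t=np.load("tare.npy")
print(down(.537,.1335,.110,.0935,.001,t,3,3)); print(get_state()["time_s"])
```

```text
0.109 [0.537  0.1335 0.109 ] [-0.47 -0.03 -0.13 -0.04  0.02 -0.01]
0.108 [0.537  0.1335 0.1079] [-0.18 -0.14  0.24 -0.04  0.04 -0.03]
0.107 [0.5369 0.1335 0.1069] [ 0.02 -0.34 -0.27 -0.02  0.04 -0.  ]
0.106 [0.537  0.1335 0.106 ] [-0.3   0.04 -0.55  0.    0.04 -0.02]
0.105 [0.5369 0.1335 0.1049] [-0.19 -0.14 -0.09 -0.01  0.05 -0.02]
0.104 [0.5369 0.1335 0.1039] [-0.31 -0.08 -0.05 -0.03  0.04 -0.02]
0.103 [0.537  0.1335 0.1029] [-0.25 -0.11 -0.14 -0.01  0.07 -0.02]
0.102 [0.537  0.1335 0.1019] [-0.28  0.01  0.13  0.02  0.06 -0.02]
0.101 [0.537  0.1335 0.1009] [-0.33 -0.01 -0.05 -0.    0.05  0.01]
0.1 [0.537  0.1335 0.1   ] [-0.34 -0.06  0.07 -0.01  0.05 -0.01]
0.099 [0.537  0.1335 0.0989] [-0.24  0.14 -0.15 -0.04  0.05  0.  ]
0.098 [0.537  0.1335 0.0979] [-0.44  0.23  0.03 -0.01  0.05 -0.02]
0.097 [0.537  0.1335 0.0969] [-0.03  0.06  0.3  -0.03  0.06 -0.02]
0.096 [0.537  0.1335 0.096 ] [-0.38 -0.11  0.04 -0.02  0.04 -0.  ]
0.095 [0.537  0.1335 0.0949] [-0.45  0.02  0.31 -0.01  0.05 -0.  ]
0.094 [0.537  0.1335 0.0939] [-0.44 -0.22 -0.43 -0.03  0.06 -0.01]
0.0935 [0.537  0.1335 0.0935] [-0.04  0.12 -0.01 -0.03  0.07 -0.01]
(0.0935, array([-0.03502111,  0.12151959, -0.00743433, -0.02899942,  0.06751148,
       -0.01005023]), False)
19.8417
```

No rim contact, so the key went straight into the keyway. Now finding the bottom.

Run:
```python
from feel import *
t=np.load("tare.npy")
print(down(.537,.1335,.0935,.089,.0005,t,3,3)); print(get_state()["time_s"])
```

```text
0.093 [0.5371 0.1335 0.0931] [-0.21  0.76  0.99  0.02  0.11 -0.02]
0.0925 [0.5373 0.1336 0.093 ] [-0.9   1.11  5.25  0.13  0.21 -0.02]
(0.0925, array([-0.90169538,  1.10975927,  5.25410203,  0.13469616,  0.21488188,
       -0.01718522]), True)
20.4417
```

Bottom contact at TCP z = 0.093, exactly the seated height (0.052 foot + 0.060 − 0.019). Releasing gently and retreating.

Run:
```python
from feel import *
movel([.537,.1335,.093],.02); print(ft(4).round(2))
command_gripper(.04); print(get_state()["grip_width"],ft(4).round(2))
movel([.537,.1335,.15],.12);movel([.537,.1335,.19],.2); print(ft(4).round(2))
move_ptp([.42,.30,.20],Q(29.6))
print(get_state()["time_s"])
c={n:camera(n) for n in("top","scene")}
import pickle;pickle.dump(c,open("c2.pkl","wb"))
cv2.imwrite("pics/r0.png",np.hstack([crop(c["top"]["color"],207,160,100,110,4),crop(c["scene"]["color"],275,265,100,110,4)]))
```

```text
[-1.12  1.11  2.33  0.07  0.18 -0.02]
0.04031085289208781 [-0.19 -0.21 -0.44 -0.03  0.02  0.  ]
[-0.31  0.17 -0.26 -0.03  0.03 -0.01]
23.1917
```

View pics/r0.png

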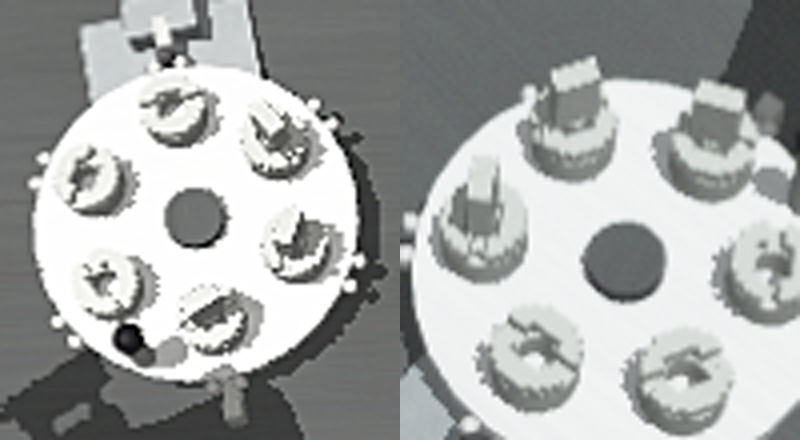

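The pin is seated level with its neighbours (top crop (215,305), scene crop (712,140)), and the dial has not moved. Next I push the handle from its clockwise side with closed fingers, first feeling for contact.

```bash
cat >> feel.py <<'E'
C=np.array([.6081,.1453]);TH0=180-30+np.degrees(.165);Rr=.098;ZP=.092
def pose(a,d):
    th=np.radians(TH0+a);u=np.array([np.cos(th),np.sin(th)]);t=np.array([-u[1],u[0]])
    return [*(C+Rr*u-d*t),ZP],Q(TH0+a-180),t
E
python3 - <<'E'
from feel import *
command_gripper(0,5)
p,q,t=pose(0,.045)
move_ptp([p[0],p[1],.20],q); movel(p,.12); pause(.2)
f0=ft(10);np.save("tare2.npy",f0);print(f0.round(2))
for d in np.arange(.042,.008,-.002):
    p,q,t=pose(0,d);movel(p,.03,q);f=ft(5)-f0;ft_=-(f[:2]@t)
    print(round(d,3),round(ft_,2),f[:3].round(2))
    if ft_>1.8:break
print(get_state()["time_s"])
c={n:camera(n) for n in("top","scene")}
cv2.imwrite("pics/h0.png",np.hstack([crop(c["top"]["color"],207,160,100,110,4),crop(c["scene"]["color"],295,265,100,110,4)]))
E
```

```text
[-0.21 -0.09  0.02 -0.08  0.08 -0.01]
0.042 0.19 [ 0.1   0.16 -0.28]
0.04 0.35 [ 0.11  0.33 -0.45]
0.038 0.42 [ 0.12  0.4  -0.01]
0.036 -0.05 [-0.26  0.04 -0.1 ]
0.034 -0.09 [ 0.02 -0.1  -0.18]
0.032 0.49 [ 0.26  0.42 -0.29]
0.03 0.43 [0.4  0.31 0.15]
0.028 0.03 [ 0.11 -0.01  0.3 ]
0.026 -0.14 [ 0.3  -0.26  0.08]
0.024 0.03 [-0.22  0.12 -0.28]
0.022 0.26 [0.11 0.24 0.12]
0.02 0.46 [ 0.39  0.35 -0.09]
0.018 -0.19 [-0.15 -0.15  0.46]
0.016 1.22 [0.75 1.03 0.02]
0.014 5.62 [1.04 5.61 1.93]
30.3833
```

View pics/h0.png

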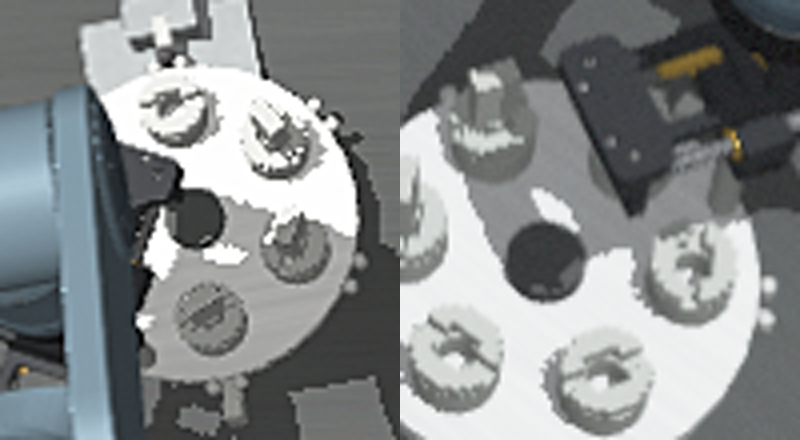

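Contact felt at d ≈ 16 mm. Pushing along the arc now, watching the tangential force.

Run:
```python
from feel import *
f0=np.load("tare2.npy")
for a in list(np.arange(1.5,12,1.5))+list(range(14,49,4)):
    p,q,t=pose(a,.0163);movel(p,.025,q);f=ft(3)-f0;ft_=-(f[:2]@t)
    print(a,round(ft_,2),f[:3].round(2))
    if ft_>16 or abs(f).max()>16:print("STOP");break
print(get_state()["time_s"])
c={n:camera(n) for n in("top","scene")}
cv2.imwrite("pics/h1.png",np.hstack([crop(c["top"]["color"],207,160,100,110,4),crop(c["scene"]["color"],275,265,100,110,4)]))
```

```text
1.5 5.97 [1.59 5.77 1.9 ]
3.0 6.37 [1.2  6.3  3.75]
4.5 2.95 [0.11 3.04 5.39]
6.0 0.03 [ 0.42 -0.08 -0.46]
7.5 -0.36 [ 0.57 -0.51 -0.3 ]
9.0 0.21 [ 0.29  0.16 -0.03]
10.5 0.25 [0.26 0.21 0.24]
14 0.22 [-0.51  0.28  0.17]
18 0.7 [0.37 0.69 0.24]
22 -0.09 [ 0.55 -0.07  0.21]
26 0.24 [-0.21  0.22  0.22]
30 0.0 [0.03 0.01 0.06]
34 0.35 [ 0.04  0.36 -0.15]
38 0.03 [-0.02  0.03  0.38]
42 0.33 [0.33 0.49 0.05]
46 0.32 [ 0.21  0.45 -0.22]
36.425
```

View pics/h1.png

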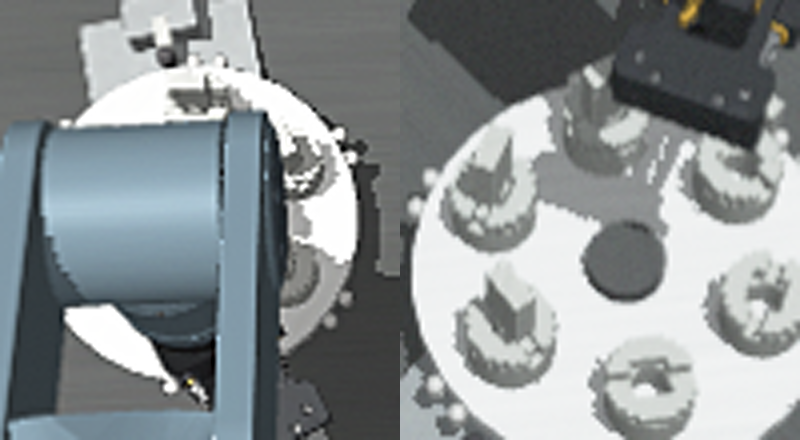

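The dial is between notches and following the finger (loaded pins at scene crop (490,195) and (508,315)). Now slowly through the last detent.

Run:
```python
from feel import *
f0=np.load("tare2.npy");pk=0
for a in np.arange(48,58.1,1):
    p,q,t=pose(a,.0163);movel(p,.02,q);f=ft(4)-f0;ft_=-(f[:2]@t)
    print(a,round(ft_,2),f[:3].round(2)); pk=max(pk,ft_)
    if ft_>16 or abs(f).max()>16:print("STOP");break
    if pk>2 and ft_<.8:print("snapped");break
print(get_state()["time_s"])
c={n:camera(n) for n in("top","scene")}
cv2.imwrite("pics/h2.png",np.hstack([crop(c["top"]["color"],207,160,100,110,4),crop(c["scene"]["color"],275,265,100,110,4)]))
```

```text
48.0 -0.21 [ 0.08 -0.2  -0.34]
49.0 -0.05 [0.16 0.03 0.7 ]
50.0 0.37 [-0.39  0.2   0.43]
51.0 1.14 [-0.27  1.17  0.62]
52.0 5.18 [-1.96  4.87  1.86]
53.0 5.75 [-2.17  5.43  2.36]
54.0 4.57 [-2.01  4.15  2.14]
55.0 1.5 [-1.41  0.85  1.44]
56.0 0.15 [-0.03  0.16 -0.37]
snapped
39.15
```

View pics/h2.png

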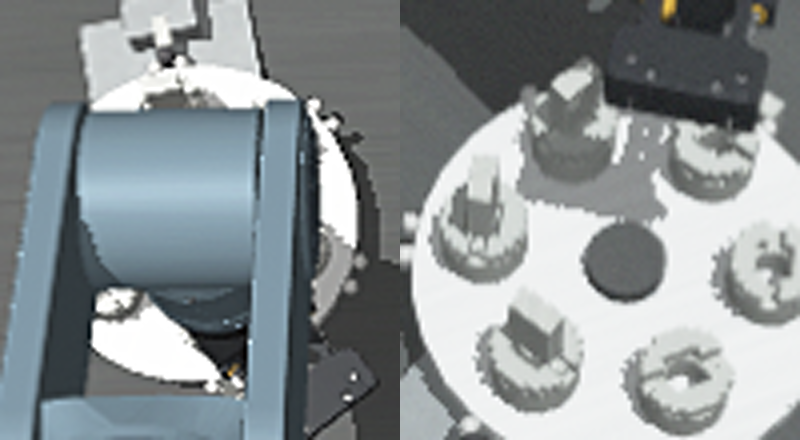

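Snapped in; the sockets in the scene view are back at the notch positions. Backing off along the tangent, rising, and checking from a clear pose.

Run:
```python
from feel import *
p,q,t=pose(56,.035);movel(p,.06,q);movel([p[0],p[1],.2],.15)
move_ptp([.30,.42,.22],Q(29.6));pause(.3)
s=get_state();print(s["time_s"],s["ft_force"].round(2))
c={n:camera(n) for n in("top","scene")}
import pickle;pickle.dump(c,open("c3.pkl","wb"))
cv2.imwrite("pics/f0.png",np.hstack([crop(c["top"]["color"],207,160,100,110,4),crop(c["scene"]["color"],275,265,120,110,4)][:2]))
cv2.imwrite("pics/f1.png",c["scene"]["color"][:,:,::-1])
from fit import W,pol
A_=[.6081,.1453,.165]
for n in c: print(n,"handle exp",proj(W(A_,[np.array(pol(98,210,115.5))/1000]),c[n]))
```

```text
42.25 [ 0.74 -0.11 -0.75]
top handle exp [[277.21902458 236.00576515]]
scene handle exp [[338.77067472 272.83398402]]
```

View pics/f0.png

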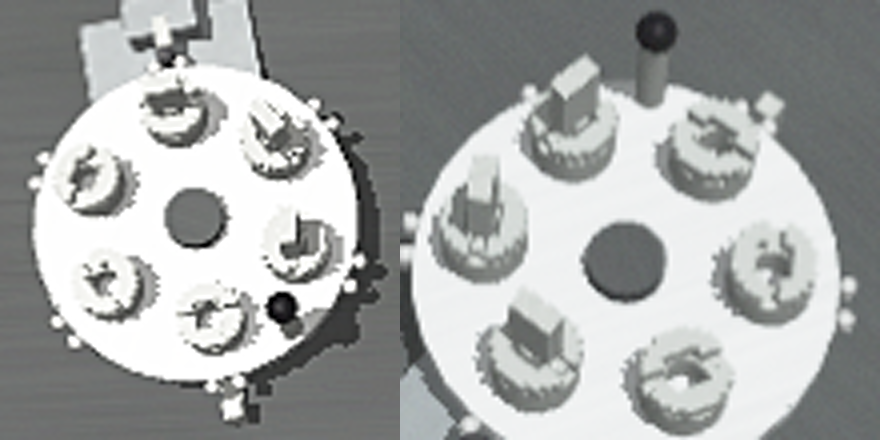

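View pics/f1.png

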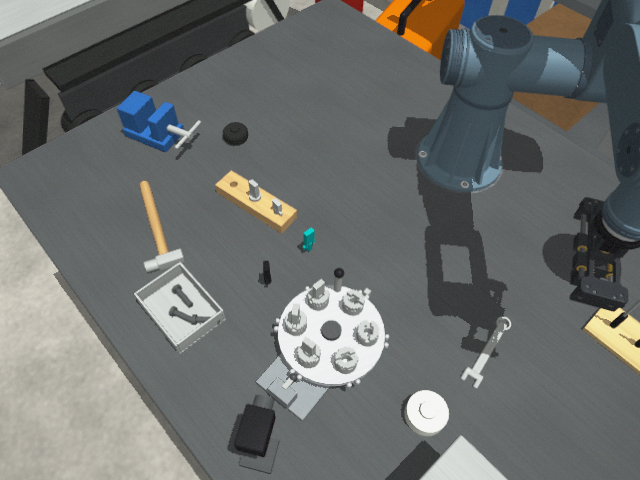

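The ball is at top (277,237) and scene (339,273), against predictions of (277,236) and (339,273) for exactly one click. The three pins are level and everything else is where it was.

```bash
python3 -c "
from station import *
sign_off()"
```

```text
the job is handed in; nothing more can be done
```

The long cross-key pin is seated in the loading socket and the dial has been turned one click counter-clockwise. I handed the job in at about 42 s of the 72 s allowed.

- **Pin:** I read the keyway direction from the pictures, about 0.35 rad from the tangent. The key dropped straight in, so no turning by feel was needed. It touched bottom exactly at the expected seated height, with about 5 N of pressing force.
- **Dial:** I pushed the handle along its arc with the closed fingers. The push peaked at about 6 N leaving the first notch and again entering the next, and the force fell to zero when it snapped in.
- **Last checks:** The handle ball was within about 1 px of where one 60° click should put it, in both cameras. The pin still stood seated level with its two neighbours. Nothing else showed any change in the last pictures, and the gripper was clear of everything.
- **Not fully checked:** The two cameras disagreed by about 1 mm on the dial's position. The pin was hidden from both cameras during insertion, so I relied on force readings there.

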